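# Seat the new heel top-piece and lift the shoe off the iron last

### The job

The shoe sits sole up on the iron last, and the new rubber top-piece on its heel still stands a few millimetres proud on its dowels: press it down until it is fully home on the heel all round. Then take hold of the shoe, lift it off the iron and finish while holding it there above the last, sole up, level and steady, so that I can look along the new heel: its lowest edge at least three centimetres above the highest point of the iron, nothing but the gripper carrying it, and never tipped on the way. Leave the other things on the bench where they are.

Things in the scene. Friction and masses are not known exactly. Their poses are not given: they have to be found in the camera images.
- shoe: The shoe to lift: brown leather court shoe, 240 mm long, upside down on the iron last, 0.3 to 0.5 kg. Origin: centre line of the heel seat (inner sole), 60 mm ahead of the heel's back, over the post. x to the toe (heel back -60 mm, toe +180), y across, z up out of the sole, upright when level. Heel: leather stack x -58 to 0 mm, 50 mm wide, outer sole at z = 5, stack to z = 23, then the top-piece.
- shoe_waist (a point): On the sole's surface in the waist, above the centre of mass: x = +37, z = +13 mm of the shoe. The sides are flat, parallel, 53 mm apart along the shoe's y from x = +12 to +55 mm, and reach down to z = -25 mm: the place to grip. The sole there slopes up to the toe by 14 degrees.
- shoe_ball (a point): On the sole at the ball of the foot, x = +105, z = +30 mm of the shoe; the forefoot sole is level at this height, as high as the seated heel. The shoe is widest here, 77 mm.
- shoe_low_edge (a point): Lowest edge of the shoe, at the back of its open top, which points down: x = -60, z = -56 mm of the shoe. In the waist the edge hangs to z = -28 mm.
- top_piece (a joint): How far the rubber top-piece stands proud of the heel stack: 0 = fully home, 0.004 to 0.007 m at the start. It slides straight up and down on two tight dowels, takes about 8 N to push and stays where it is left.
- top_piece_face (a point): Middle of the upper face of the top-piece: a black rubber D-shaped plate 58 mm long (along the shoe's x), 49 mm wide, 7 mm thick. It moves with the top-piece; fully home it lies at x = -29 mm, z = 30 mm of the shoe.
- last_stand: The iron last: dark cast stand bolted to the bench: round foot 136 mm across, post 30 mm, on top a foot-shaped plate 130 x 38 mm inside the shoe, which rests loosely on it (4 mm play each side). Origin on the bench under the post, z up, x along the plate to the toe. Its flat heel seat is at z = 130 mm; towards the toe it rises to its highest point, z = 149, x = +79 mm.
- mate_shoe: Bystander: the other shoe of the pair, the same size, standing on its sole on the bench. Origin on the bench, 60 mm ahead of the back of its heel; x to the toe.
- hammer: Bystander: shoe hammer, 260 mm long, lying along its x.
- brush: Bystander: polishing brush, wooden back, 170 x 52 x 42 mm, bristles down.
- tack_tin: Bystander: round flat metal tin of tacks, 65 mm across, 25 mm high, beside the last.
- pincers: Bystander: steel lasting pincers, 185 mm long, 17 mm high, lying beside the last.
- spare_piece: Bystander: a spare black rubber top-piece, 58 x 49 x 7 mm, lying beside the last. Its origin is 23 mm under the bench surface and 29 mm ahead of its middle along x.
- cement_can: Bystander: closed cement can, 84 mm across, 125 mm high.
Mind the look-alikes: they are no part of the job. What is shaped like the shoe but red is not meant. What is shaped like the last_stand but turquoise is not meant.

How it is judged (in metres and radians):
On the way, in this order (a step that is already met when the one before it is completed fails the run):
1. the top-piece is pressed fully home while the shoe still sits on the iron (value of joint top_piece below 0.0012 m and z of shoe in the frame of last_stand below 0.136 m), for 0.2 s.
2. the shoe is lifted clear above the last, level, in the gripper (z of shoe in the frame of last_stand above 0.23 m and angle between shoe's own z axis and vertical below 0.12 rad and contact force between the fingers and shoe above 1 N and contact force between shoe and last_stand below 0.1 N), for 0.3 s.
At the end, for the whole second after the job is handed in: Top-piece home within 1.2 mm. Shoe held by the fingers only, off the iron, within 12 cm of the post sideways, its origin over 100 mm above the iron's heel seat (lowest edge 25 mm above the iron's highest point), sole up, level within 0.12 rad, slower than 3 cm/s and 0.2 rad/s (all of step 2 and value of joint top_piece below 0.0012 m and horizontal distance between shoe and last_stand below 0.12 m and linear speed of shoe below 0.03 m/s and angular speed of shoe below 0.2 rad/s); the arm keeps its last pose, push and grip.
It fails at once if the shoe is tipped by more than 0.3 rad (angle between shoe's own z axis and vertical above 0.3 rad).
It fails at once if another thing on the bench is moved by more than 3 cm (distance of any of mate_shoe, hammer, brush, tack_tin, pincers, spare_piece, cement_can from where it was at the start of the episode above 0.03 m).
It also fails if it takes over 45 s, if anything falls off the work surface, if the arm or the gripper's body presses on something with over 40 N, if the wrist force passes 120 N, or if a joint passes its speed limit or range.

### The arm

A 6-joint arm with a two-finger parallel gripper is mounted at the origin on the work surface. World frame = base frame: x ahead of the robot, y to its left, z up, the work surface at z = 0. Lengths are in mm, angles in rad, forces in N, time in s.
With the tool pointing down it reaches from about 275 to 750 mm from the base axis. Payload 10.2 kg.
Tool frame: the origin (TCP) lies at the very end of the fingers, on their centre line; the grasp point (between the pads) lies 19 mm behind it; z points along the fingers, y is the line along which they close (so a half turn about z gives the same grasp; the last joint's range is limited). The gripper opens to 85 mm and grips with 20 to 120 N. Pads are 22 mm wide; open, the fingers measure 114 mm over their backs; the gripper's body (76 mm by 85 mm) begins 54 mm behind the grasp point. The pads swing forward as they close: fully open they stand 13 mm farther back than shut.
Start: joints at [-1.347, 0.313, 1.498, -0, 1.331, -0.223], TCP at [226.832, -473.475, 200.694] pointing down, gripper open.
Joint ranges: [-2.94, 2.94], [-0.97, 2.17], [0.19, 2.56], [-1.23, 4.37], [0.02, 3.11], [-2.88, 2.88]. Speed limits (rad/s): [2.39, 2.39, 3.01, 3.14, 3.14, 3.14].

### API

Orientations are given as a unit quaternion [w, x, y, z].
In Python, from rig import ctrl gives the robot as it stands.
- The arm moves only by the shell command python3 -m inch 'ROWS' [OPENING] [FORCE]. ROWS is text: rows parted by semicolons, each of 6 numbers parted by spaces: the shift along the tool's x, y, z in mm, then the turn, a rotation vector about the tool's x, y, z in units of 6 degrees (1.0 is 6 degrees). A call has exactly 10 rows; each row shifts and turns the commanded pose from where the row before left it, along the tool's axes as they then stand; what a row does not reach is not made up. A row lasts 1/12 s, in which the tool goes at most 41.7 mm and 7.16 degrees, less where a joint would pass 70% of its speed; a pose out of reach is approached as far as the arm can. A call with a gripper value outside its range is refused whole. OPENING is the opening, from 0 (shut) to 1 (fully open), set as the call begins (- or left out, the last holds). The fingers move at their own pace and stop on an object; FORCE is the grip in N (left out, the last holds). Time passes only in rows, so rows that do not move let the fingers close, or fill a call up. It gives the time, the measured TCP pose, the force, the opening and the grip force at its end, in the units of the state.
- ctrl.sense(): the state, without advancing time (a new reading comes with each control period).
- ctrl.capture(name): name is "scene" or "top" or "wrist"; returns a dict with "image" (480x640x3 uint8, red, green, blue), "intrinsics" (3x3 intrinsics, pixels), "rvec" (rotation vector, rad) and "tvec" (3), from world to camera coordinates, as OpenCV has them. Camera axes: x right, y down, z forward; pixel columns grow to the right and rows downward; lengths in mm; the calibration is good to about 2 mm. A picture is of the moment at which its call begins. There is no depth.
- ctrl.finish_job(): hands the job in; it is judged then, once.
The state is a dict: "time_s": time; "joints": joint angles; "dq": joint speeds; "tau": joint torques, N m; "eef_pos": TCP position; "ee_rot": TCP orientation; "force": force on the tool from outside, world axes, zero at the start; "wrist_torque": the same for the moment, N m; "grip_width": opening from 0.0 (shut) to 1.0 (fully open); "grip_force": force on a finger pad.
Only numpy, scipy, OpenCV 4.12 (cv2) and the standard library are available. Lean on these libraries where they do the work, as an engineer would, in place of code of your own. Each camera call takes 0.05 s, during which the arm holds its last target. There are 200 camera calls.

## Working session

There is one attempt and no reset: what is moved stays moved. The work goes in short steps, Python scripts to look and compute and a shell command to move; the robot and the scene stay as the last step left them, time stands still between calls to the robot, and variables do not carry over. Pictures are saved under pics/ and viewed, at most 13 in all, crops included, and the job is handed in when it is done.

```bash
mkdir -p pics; ls; cat > h.py <<'E'
import numpy as np, cv2
from rig import ctrl
def cap(n,f=None):
    c=ctrl.capture(n)
    if f: cv2.imwrite('pics/'+f,c['image'][:,:,::-1]); np.savez('pics/'+f[:-4]+'.npz',**c)
    return c
def ray(c,u,v):
    K=np.array(c['intrinsics']);R=cv2.Rodrigues(np.array(c['rvec'],float))[0];t=np.array(c['tvec'],float).ravel()
    p=cv2.undistortPoints(np.array([[[u,v]]],float),K,None).ravel()
    d=R.T@np.array([p[0],p[1],1.]); return -R.T@t, d/np.linalg.norm(d)
def plane(c,u,v,z):
    o,d=ray(c,u,v); return o+d*(z-o[2])/d[2]
def proj(c,P):
    return cv2.projectPoints(np.array(P,float).reshape(-1,3),np.array(c['rvec'],float),np.array(c['tvec'],float),np.array(c['intrinsics']),None)[0].reshape(-1,2)
E
python3 - <<'E'
from h import *
a=cap('top','top.png')
b=cap('scene','scene.png')
for c in(a,b): print(ray(c,320,240))
print(ctrl.sense())
E
```

```text
pics
(array([ 342.60462317,   -8.87846025, 1627.66531754]), array([ 0.08672203, -0.02672573, -0.995874  ]))
(array([1514.54259663, -463.2908222 ,  886.89369016]), array([-0.74316608,  0.33598162, -0.57863679]))
{'time_s': 0.1, 'joints': array([-1.34739349e+00,  3.13403520e-01,  1.49840127e+00,  1.97329117e-05,
        1.33097051e+00, -2.23388510e-01]), 'dq': array([-0.00249525, -0.00312924, -0.00219094,  0.00050084,  0.00033822,
        0.00176937]), 'tau': array([ 2.82521716e-03, -4.12899041e+01, -2.60142696e+01, -1.25130846e-04,
        3.01540582e-03, -1.09036193e-05]), 'eef_pos': array([ 226.77674683, -473.19374418,  200.17235281]), 'ee_rot': array([-5.91321482e-04,  9.75151138e-01,  2.21539858e-01,  9.57844778e-06]), 'force': array([-0.0708206 ,  0.62915543,  0.20758424]), 'wrist_torque': array([-0.05169879, -0.00627237, -0.01314181]), 'grip_force': 0.0, 'grip_width': 0.9999855978124458}
```

View pics/top.png

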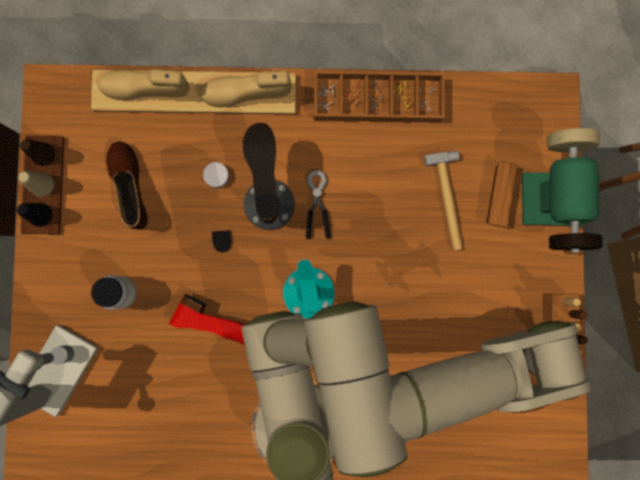

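View pics/scene.png

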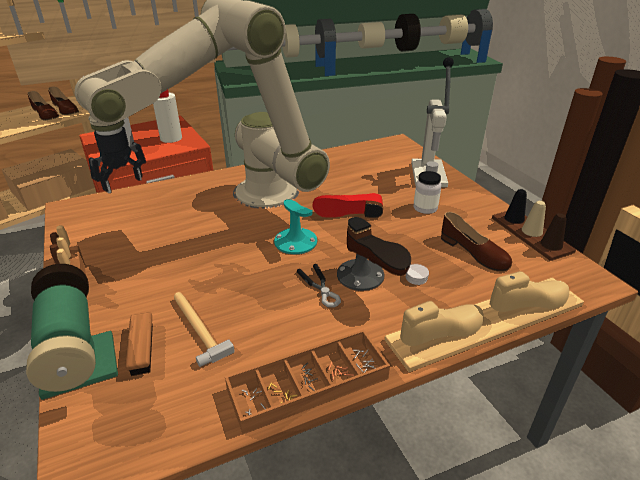

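The top view shows the shoe, sole up and dark brown, from its toe at (259,128) to its heel at (268,222), over the dark iron foot at (269,204). In the scene view its heel is at (358,226) and its toe at (400,265).

Candidates in the top view:
- Brown shoe on the dark last at (263,170): this is the one I want.
- Red shoe at (210,320): look-alike.
- Turquoise last at (308,290): look-alike.
- Mate shoe at (126,185), standing on its sole.
- Spare black top-piece at (222,240).

Next I'll check the choice in a close crop and measure it.

```bash
python3 - <<'E'
from h import *
a=dict(np.load('pics/top.npz'));b=dict(np.load('pics/scene.npz'))
A=cv2.resize(a['image'][110:240,215:345],(520,520),interpolation=cv2.INTER_CUBIC)
B=cv2.resize(b['image'][205:300,325:420],(520,520)[:1]*2,interpolation=cv2.INTER_CUBIC)
im=np.hstack([A[:,:400],B[:,:400]])
cv2.imwrite('pics/crop.png',im[:,:,::-1])
for n,u,v,z in[('foot',269,204,8),('toe',259,124,160),('heel',269,222,165)]: print(n,plane(a,u,v,z))
E
```

```text
foot [577.0460614  82.8269271   8.       ]
toe [748.93994646 101.48472612 160.        ]
heel [511.30189051  73.22627593 165.        ]
```

View pics/crop.png

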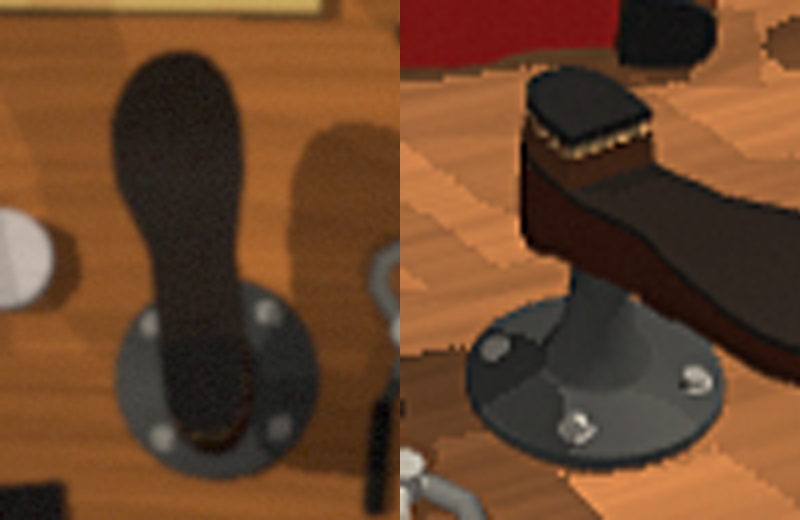

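The crop confirms it: brown shoe, sole up, on the dark iron last, with a black D-shaped top-piece and a light gap showing under it (about (575,140) in the crop). The measured length is 239 mm against the 240 mm given, yaw is about 0.118 rad, and the last is at about (577,83). I'm moving above the heel now.

```bash
python3 -m inch '30.7 -21.2 -9 0 0 0;30.7 -21.2 -9 0 0 0;30.7 -21.2 -9 0 0 0;30.7 -21.2 -9 0 0 0;30.7 -21.2 -9 0 0 0;30.7 -21.2 -9 0 0 0;30.7 -21.2 -9 0 0 0;30.7 -21.2 -9 0 0 0;30.7 -21.2 -9 0 0 0;30.7 -21.2 -9 0 0 0' 1
python3 -m inch '30.7 -21.2 0 0 0 0;30.7 -21.2 0 0 0 0;30.7 -21.2 0 0 0 0;30.7 -21.2 0 0 0 0;30.7 -21.2 0 0 0 0;30.7 -21.2 0 0 0 0;30.7 -21.2 0 0 0 0;0 0 0 0 0 1.05;0 0 0 0 0 1.05;0 0 0 0 0 1.05'
python3 - <<'E'
from h import *
a=cap('wrist','w1.png'); s=ctrl.sense(); print(s['time_s'],s['eef_pos'],s['ee_rot'],s['force'],s['dq'].round(3)); print(ray(a,320,240))
print(proj(a,[[542,77,172]]))
E
```

```text
time_s: 0.93
eef_pos: [412.5, -147.8, 291.1]
ee_rot: [-0.0, 0.975, 0.221, -0.0]
force: [0.4, -0.4, 0.3]
grip_width: 1.0
grip_force: 0.0
time_s: 1.77
eef_pos: [541.8, 77.8, 290.0]
ee_rot: [-0.0, 0.998, 0.056, -0.001]
force: [-0.7, 0.2, -0.2]
grip_width: 1.002
grip_force: 0.0
1.8167 [541.72342572  77.44118297 290.13820252] [-4.49342277e-05  9.98599927e-01  5.28949524e-02 -5.54228925e-04] [-0.49622119 -0.54460496  0.0384231 ] [-0.01  -0.007  0.003 -0.    -0.001 -0.269]
(array([625.74929841,  86.89659967, 461.80742436]), array([-0.33397842, -0.03562851, -0.94190712]))
[[321.47532974 215.27704233]]
```

View pics/w1.png

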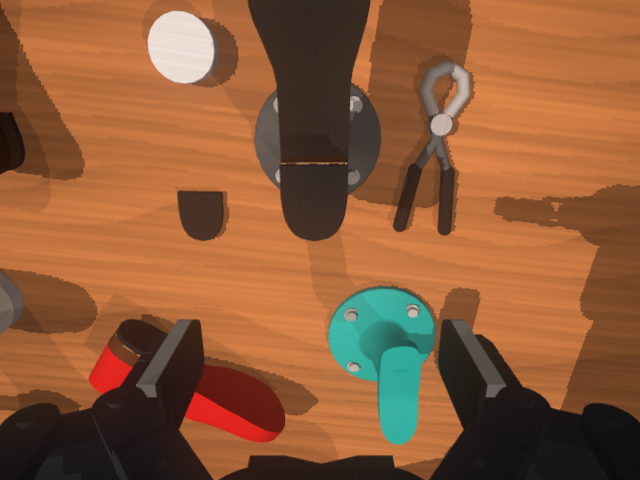

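The wrist view shows the top-piece as a D from its front edge (281..349,163) down to (315,240), with the light gap line at (315,163). The last foot is at (318,138). Next: project the edges and the waist sides.

```bash
python3 - <<'E'
from h import *
a=dict(np.load('pics/w1.npz'))
# refine edges of dark shoe by row profile
g=a['image'].astype(int).sum(2)
r=a['image'][:,:,0]
for v in (90,110,130,150,170,180,190,200,210): 
    m=r[v]<75; u=315
    l=u
    while m[l]: l-=1
    q=u
    while m[q]: q+=1
    z=166 if v>163 else (149 if v<0 else 143)
    print(v,l,q,plane(a,l+.5,v,z)[:2].round(1),plane(a,q-.5,v,z)[:2].round(1))
print([ (v,r[v,315]) for v in list(range(158,168))+list(range(234,246))])
for v,z in ((162,165.5),(240,165.5)): print(v,plane(a,315,v,z))
print(r[120:180:10,276:286],r[120:180:10,344:356])
E
```

```text
90 276 351 [623.5 118.9] [629.5  65.8]
110 278 350 [609.9 116.4] [615.7  64.7]
130 279 380 [595.7 114.5] [604.1  40.6]
150 279 379 [581.1 113.4] [589.5  39. ]
170 280 354 [570.3 109.6] [576.2  57.9]
180 280 348 [563.1 109. ] [568.6  61.2]
190 280 348 [555.8 108.4] [561.3  60.2]
200 281 347 [548.5 107.1] [553.8  60. ]
210 283 345 [541.1 105. ] [546.2  60.4]
[(158, np.uint8(58)), (159, np.uint8(59)), (160, np.uint8(60)), (161, np.uint8(58)), (162, np.uint8(122)), (163, np.uint8(106)), (164, np.uint8(59)), (165, np.uint8(44)), (166, np.uint8(49)), (167, np.uint8(50)), (234, np.uint8(68)), (235, np.uint8(68)), (236, np.uint8(68)), (237, np.uint8(69)), (238, np.uint8(69)), (239, np.uint8(69)), (240, np.uint8(70)), (241, np.uint8(160)), (242, np.uint8(179)), (243, np.uint8(180)), (244, np.uint8(182)), (245, np.uint8(183))]
162 [578.66479202  85.78775787 165.5       ]
240 [520.25988377  79.44353407 165.5       ]
[[100 100  85  67  62  62  60  61  60  61]
 [102 102 101  75  63  62  61  62  61  61]
 [ 99  99  98  88  66  57  58  57  57  56]
 [ 93  93  93  92  74  61  59  60  58  58]
 [ 98  98  98  96  83  70  66  66  65  66]
 [ 90 136 169 128  75  59  59  60  60  58]] [[57 59 58 59 58 72 69 67 67 63 62 62]
 [57 57 58 58 58 59 62 61 61 62 61 61]
 [58 57 57 58 58 60 62 62 62 63 62 63]
 [57 57 58 58 64 67 68 67 67 68 68 67]
 [58 58 58 56 63 73 74 73 73 73 73 74]
 [51 51 51 51 52 52 53 53 59 73 77 99]]
```

```bash
python3 -m inch '1.65 -0.77 0 0 0 0;1.65 -0.77 0 0 0 0;1.65 -0.77 10 0 0 0;1.65 -0.77 20 0 0 0;1.65 -0.77 20 0 0 0;1.65 -0.77 20 0 0 0;0 0 20 0 0 0;0 0 10 0 0 0;0 0 10 0 0 0;0 0 4 0 0 0' 0 40
python3 -m inch '0 0 1 0 0 0;0 0 1 0 0 0;0 0 1 0 0 0;0 0 1 0 0 0;0 0 1 0 0 0;0 0 1 0 0 0;0 0 1 0 0 0;0 0 1 0 0 0;0 0 1 0 0 0;0 0 1 0 0 0'
```

```text
time_s: 2.65
eef_pos: [550.8, 82.8, 175.5]
ee_rot: [-0.0, 0.998, 0.059, -0.001]
force: [0.1, 0.5, -1.0]
grip_width: -0.002
grip_force: 0.0
time_s: 3.48
eef_pos: [551.1, 82.8, 166.6]
ee_rot: [-0.0, 0.998, 0.058, 0.0]
force: [-0.1, -0.5, -0.0]
grip_width: -0.001
grip_force: 0.0
```

```bash
python3 -m inch '0 0 0.5 0 0 0;0 0 0.5 0 0 0;0 0 0.5 0 0 0;0 0 0.5 0 0 0;0 0 0.5 0 0 0;0 0 0.5 0 0 0;0 0 0 0 0 0;0 0 0 0 0 0;0 0 0 0 0 0;0 0 0 0 0 0'
```

```text
time_s: 4.32
eef_pos: [551.1, 82.8, 163.7]
ee_rot: [0.0, 0.998, 0.058, 0.0]
force: [-0.3, 0.3, -0.3]
grip_width: 0.001
grip_force: 0.0
```

```bash
python3 -m inch '0 0 0.5 0 0 0;0 0 0.5 0 0 0;0 0 0.5 0 0 0;0 0 0.5 0 0 0;0 0 0 0 0 0;0 0 0 0 0 0;0 0 0 0 0 0;0 0 0 0 0 0;0 0 0 0 0 0;0 0 0 0 0 0'
python3 - <<'E'
from h import *
a=cap('scene','s2.png'); b=cap('wrist','w2.png')
A=cv2.resize(a['image'][185:285,310:410],(500,500),interpolation=cv2.INTER_CUBIC)
B=b['image'][:500:,170:470]
im=np.zeros((500,800,3),np.uint8); im[:,:500]=A; im[:480,500:]=B
cv2.imwrite('pics/c2.png',im[:,:,::-1]); print(ctrl.sense()['force'])
E
```

```text
time_s: 5.15
eef_pos: [551.1, 82.8, 161.7]
ee_rot: [-0.0, 0.998, 0.058, 0.0]
force: [0.5, -0.6, 0.0]
grip_width: -0.001
grip_force: 0.0
[-0.82179363  0.36391872  0.4972136 ]
```

View pics/c2.png

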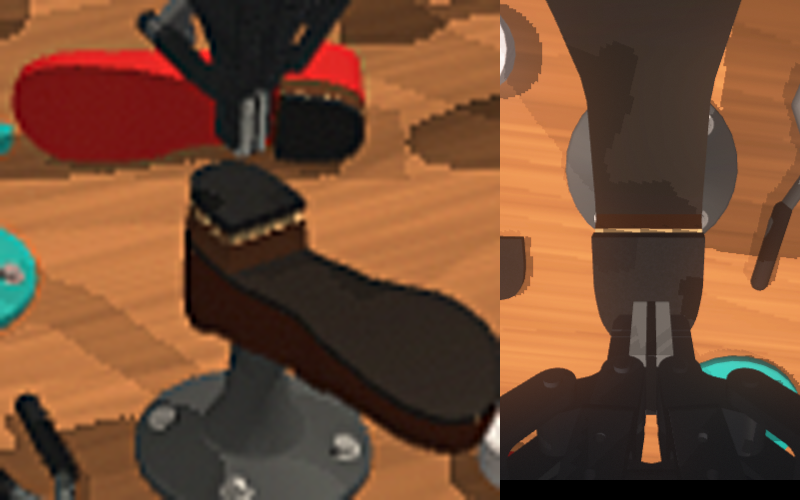

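The scene crop shows the fingertips at (255,155), in the air behind and above the heel's top-piece at (245,195). The wrist view agrees: the tips cover only the back of the heel. I'll check the calibration and triangulate the top-piece.

```bash
python3 - <<'E'
from h import *
s=dict(np.load('pics/s2.npz'));w=dict(np.load('pics/w2.npz'));w1=dict(np.load('pics/w1.npz'))
P=ctrl.sense()['eef_pos']
print('tcp',P,'scene',proj(s,P),'wrist',proj(w,P))
def tri(obs):
    A=np.zeros((3,3));B=np.zeros(3)
    rs=[ray(*o) for o in obs]
    for o,d in rs:
        M=np.eye(3)-np.outer(d,d);A+=M;B+=M@o
    X=np.linalg.solve(A,B); return X.round(1),[np.linalg.norm((np.eye(3)-np.outer(d,d))@(X-o)).round(1) for o,d in rs]
# front corners of face: scene crop left (232,228) [shoe +y? ] right (304,203); wrist2 left(592,235) right(704,235)
f=lambda x,y:(310+x/5,185+y/5)
sc=[f(232,228),f(304,203)]; wl=[(262,235),(374,235)]; w1l=[(281,164),(349,164)]
for i,j in((0,1),(1,0)):
    print(tri([(s,*sc[i]),(w,*wl[j])]),tri([(s,*sc[i]),(w1,*w1l[j])]),tri([(w,*wl[j]),(w1,*w1l[j])]))
E
```

```text
tcp [551.07400953  82.77875804 161.67506839] scene [[357.08574291 222.79599901]] wrist [[320.12705403 287.85790531]]
(array([580.1,  63.5, 160.5]), [np.float64(1.8), np.float64(1.8)]) (array([580.5,  62.9, 160.5]), [np.float64(2.1), np.float64(2.1)]) (array([578.9,  61.6, 160.1]), [np.float64(0.5), np.float64(0.5)])
(array([572.8, 112.2, 157.9]), [np.float64(1.1), np.float64(1.1)]) (array([574. , 111.2, 158.8]), [np.float64(1.2), np.float64(1.2)]) (array([574.5, 110.2, 164.8]), [np.float64(0.5), np.float64(0.5)])
```

```bash
python3 - <<'E'
from h import *
s=dict(np.load('pics/s2.npz'));w=dict(np.load('pics/w2.npz'))
P=ctrl.sense()['eef_pos']
for d in ([0,0,0],[0,0,10],[0,0,13],[-10,0,0],[-10,0,10]):
    print(d,proj(s,P+d)[0].round(1),proj(w,P+d)[0].round(1))
o=w['image'][270:330,290:350]; 
im=np.hstack([cv2.resize(o,(400,400),interpolation=cv2.INTER_NEAREST),cv2.resize(s['image'][195:235,340:380],(400,400),interpolation=cv2.INTER_NEAREST)])
cv2.imwrite('pics/c3.png',im[:,:,::-1])
E
```

```text
[0, 0, 0] [357.1 222.8] [320.1 287.9]
[0, 0, 10] [357.2 219.7] [320.1 298.1]
[0, 0, 13] [357.3 218.8] [320.1 301.3]
[-10, 0, 0] [355.4 221. ] [317.6 307.2]
[-10, 0, 10] [355.5 217.9] [317.5 318.2]
```

View pics/c3.png

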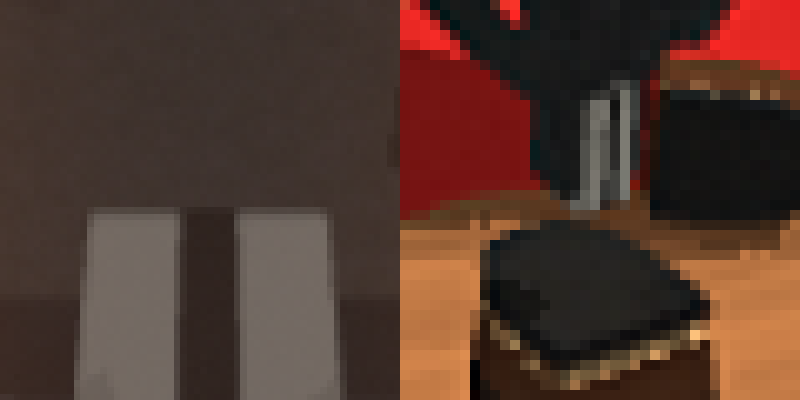

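The left crop has the finger tips at wrist row 301, where the TCP should project to row 288. The right crop has wood visible between the tips at (360,216) and the heel. So the real tips are about 13 mm above the nominal TCP and still in free air above the heel, and I'll keep going down with a force watch.

```bash
python3 -m inch '0 0 0.7 0 0 0;0 0 0.7 0 0 0;0 0 0.7 0 0 0;0 0 0.7 0 0 0;0 0 0.7 0 0 0;0 0 0.7 0 0 0;0 0 0 0 0 0;0 0 0 0 0 0;0 0 0 0 0 0;0 0 0 0 0 0'
```

```text
time_s: 6.08
eef_pos: [551.1, 82.8, 157.5]
ee_rot: [-0.0, 0.998, 0.058, 0.0]
force: [-0.3, -0.5, -0.8]
grip_width: 0.004
grip_force: 0.0
```

```bash
python3 -m inch '0 0 0.7 0 0 0;0 0 0.7 0 0 0;0 0 0.7 0 0 0;0 0 0.7 0 0 0;0 0 0 0 0 0;0 0 0 0 0 0;0 0 0 0 0 0;0 0 0 0 0 0;0 0 0 0 0 0;0 0 0 0 0 0'
```

```text
time_s: 6.92
eef_pos: [551.1, 82.8, 154.7]
ee_rot: [0.0, 0.998, 0.058, 0.0]
force: [-0.1, 0.2, 0.3]
grip_width: 0.001
grip_force: 0.0
```

```bash
python3 -m inch '0 0 0.7 0 0 0;0 0 0.7 0 0 0;0 0 0.7 0 0 0;0 0 0.7 0 0 0;0 0 0 0 0 0;0 0 0 0 0 0;0 0 0 0 0 0;0 0 0 0 0 0;0 0 0 0 0 0;0 0 0 0 0 0'
python3 - <<'E'
from h import *
s=cap('scene','s4.png');w=cap('wrist','w4.png')
im=np.hstack([cv2.resize(w['image'][200:400,220:420],(400,400)),cv2.resize(s['image'][185:265,325:405],(400,400),interpolation=cv2.INTER_CUBIC)])
cv2.imwrite('pics/c4.png',im[:,:,::-1])
E
```

```text
time_s: 7.75
eef_pos: [551.1, 82.8, 151.9]
ee_rot: [-0.0, 0.998, 0.058, 0.0]
force: [-0.5, -0.2, 0.5]
grip_width: -0.001
grip_force: 0.0
```

View pics/c4.png

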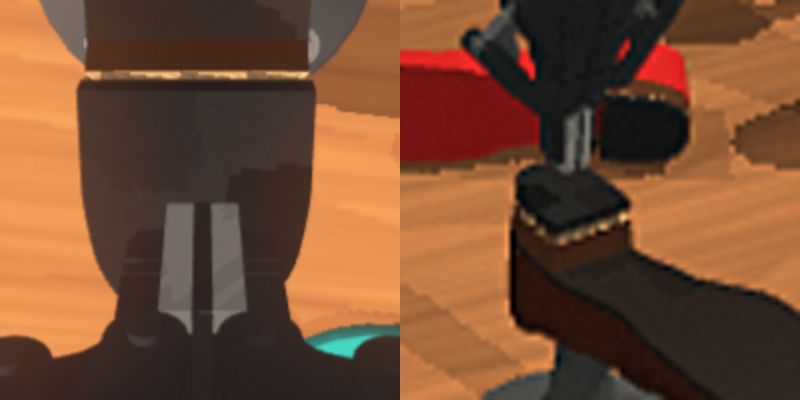

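The tips at (575,172) in the right half now just overlap the rear of the top-piece face. They are still above it, so I go on down.

```bash
python3 -m inch '0 0 0.7 0 0 0;0 0 0.7 0 0 0;0 0 0.7 0 0 0;0 0 0.7 0 0 0;0 0 0 0 0 0;0 0 0 0 0 0;0 0 0 0 0 0;0 0 0 0 0 0;0 0 0 0 0 0;0 0 0 0 0 0'
```

```text
time_s: 8.68
eef_pos: [551.1, 82.8, 149.1]
ee_rot: [0.0, 0.998, 0.058, 0.0]
force: [0.0, 1.3, 0.1]
grip_width: -0.001
grip_force: 0.0
```

```bash
python3 -m inch '0 0 0.7 0 0 0;0 0 0.7 0 0 0;0 0 0.7 0 0 0;0 0 0.7 0 0 0;0 0 0 0 0 0;0 0 0 0 0 0;0 0 0 0 0 0;0 0 0 0 0 0;0 0 0 0 0 0;0 0 0 0 0 0'
```

```text
time_s: 9.52
eef_pos: [551.1, 82.8, 146.3]
ee_rot: [0.0, 0.998, 0.058, 0.0]
force: [-0.2, -0.3, -0.0]
grip_width: 0.001
grip_force: 0.0
```

```bash
python3 - <<'E'
from h import *
s=cap('scene','s5.png');w=cap('wrist','w5.png');t=cap('top','t5.png')
im=np.hstack([cv2.resize(w['image'][220:420,220:420],(400,400)),cv2.resize(s['image'][195:245,340:390],(400,400),interpolation=cv2.INTER_CUBIC)])
cv2.imwrite('pics/c5.png',im[:,:,::-1])
P=ctrl.sense()['eef_pos'];print(P)
for d in(0,13,20):print(proj(s,P+[0,0,d]),proj(w,P+[0,0,d]))
for z in(160,165): print(proj(w,[[578,62,z],[573,110,z],[549,83,z],[520,80,z]]).round(0).tolist())
E
```

```text
[551.06522844  82.81451897 146.30730953]
[[356.85030112 227.49221863]] [[320.04639806 287.89760577]]
[[357.05784369 223.51975804]] [[319.99178483 301.39162663]]
[[357.17057265 221.36207378]] [[319.95913035 309.46000506]]
[[379.0, 249.0], [260.0, 247.0], [319.0, 306.0], [318.0, 364.0]]
[[380.0, 253.0], [258.0, 252.0], [319.0, 312.0], [318.0, 371.0]]
```

View pics/c5.png

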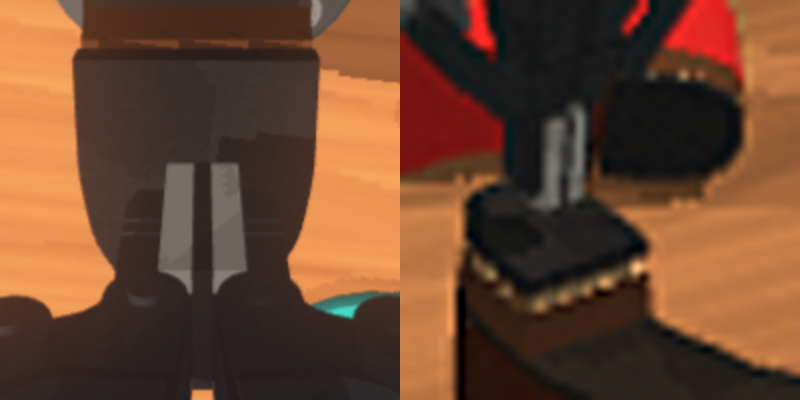

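The tips at (545,205) on the right are still slightly above the face centre at about (555,225), roughly 5 mm to go. The touch-down will be central.

```bash
python3 -m inch '0 0 0.7 0 0 0;0 0 0.7 0 0 0;0 0 0.7 0 0 0;0 0 0.7 0 0 0;0 0 0 0 0 0;0 0 0 0 0 0;0 0 0 0 0 0;0 0 0 0 0 0;0 0 0 0 0 0;0 0 0 0 0 0'
```

```text
time_s: 10.5
eef_pos: [551.1, 82.8, 143.5]
ee_rot: [-0.0, 0.998, 0.058, 0.0]
force: [-0.4, -0.7, -0.3]
grip_width: -0.003
grip_force: 0.0
```

```bash
python3 -m inch '0 0 0.6 0 0 0;0 0 0.6 0 0 0;0 0 0.6 0 0 0;0 0 0 0 0 0;0 0 0 0 0 0;0 0 0 0 0 0;0 0 0 0 0 0;0 0 0 0 0 0;0 0 0 0 0 0;0 0 0 0 0 0'
```

```text
time_s: 11.33
eef_pos: [551.1, 82.8, 141.7]
ee_rot: [-0.0, 0.998, 0.058, 0.0]
force: [-0.8, 0.3, -0.4]
grip_width: -0.001
grip_force: 0.0
```

```bash
python3 -m inch '0 0 0.6 0 0 0;0 0 0.6 0 0 0;0 0 0.6 0 0 0;0 0 0 0 0 0;0 0 0 0 0 0;0 0 0 0 0 0;0 0 0 0 0 0;0 0 0 0 0 0;0 0 0 0 0 0;0 0 0 0 0 0'
```

```text
time_s: 12.17
eef_pos: [551.1, 82.8, 139.9]
ee_rot: [-0.0, 0.998, 0.058, 0.0]
force: [0.6, -0.9, -0.8]
grip_width: 0.003
grip_force: 0.0
```

```bash
python3 -m inch '0 0 0.6 0 0 0;0 0 0.6 0 0 0;0 0 0.6 0 0 0;0 0 0.6 0 0 0;0 0 0.6 0 0 0;0 0 0 0 0 0;0 0 0 0 0 0;0 0 0 0 0 0;0 0 0 0 0 0;0 0 0 0 0 0'
python3 - <<'E'
from h import *
s=cap('scene','s6.png');w=cap('wrist','w6.png');S=ctrl.sense();print(S['eef_pos'],S['force'],S['wrist_torque'])
im=np.hstack([cv2.resize(w['image'][220:420,220:420],(400,400)),cv2.resize(s['image'][195:245,340:390],(400,400),interpolation=cv2.INTER_CUBIC)])
cv2.imwrite('pics/c6.png',im[:,:,::-1])
E
```

```text
time_s: 13.0
eef_pos: [551.1, 82.8, 136.9]
ee_rot: [-0.0, 0.998, 0.058, 0.0]
force: [-0.4, 0.4, 0.1]
grip_width: 0.0
grip_force: 0.0
[551.06916421  82.81047212 136.91539617] [ 0.66227709 -0.52475258 -0.09080353] [ 0.00612274 -0.00887478  0.05516685]
```

View pics/c6.png

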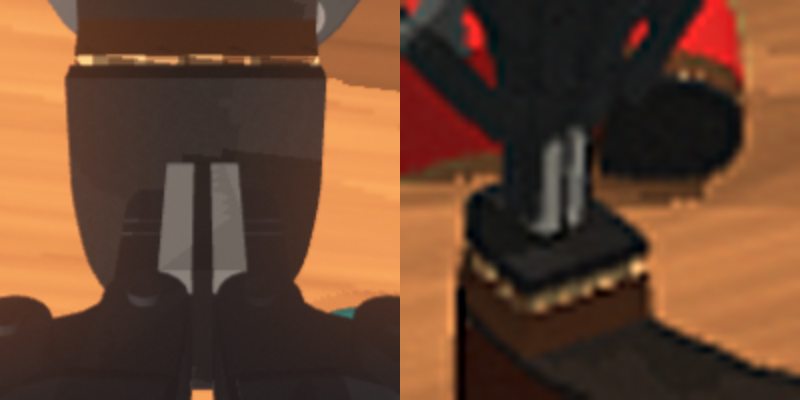

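The shadow's edge at (203,157) on the left now meets the tips, so they are just above the face, and the dowel gap is still open. I go on in small steps.

```bash
python3 -m inch '0 0 0.5 0 0 0;0 0 0.5 0 0 0;0 0 0.5 0 0 0;0 0 0.5 0 0 0;0 0 0 0 0 0;0 0 0 0 0 0;0 0 0 0 0 0;0 0 0 0 0 0;0 0 0 0 0 0;0 0 0 0 0 0'
```

```text
time_s: 13.93
eef_pos: [551.1, 82.8, 134.9]
ee_rot: [-0.0, 0.998, 0.058, -0.0]
force: [0.7, 0.0, -0.2]
grip_width: -0.006
grip_force: 0.0
```

```bash
python3 -m inch '0 0 0.5 0 0 0;0 0 0.5 0 0 0;0 0 0.5 0 0 0;0 0 0.5 0 0 0;0 0 0 0 0 0;0 0 0 0 0 0;0 0 0 0 0 0;0 0 0 0 0 0;0 0 0 0 0 0;0 0 0 0 0 0'
```

```text
time_s: 14.77
eef_pos: [551.1, 82.8, 133.8]
ee_rot: [0.0, 0.998, 0.058, 0.0]
force: [-3.1, -0.8, 7.3]
grip_width: -0.0
grip_force: 3.5
```

Contact, at a reported TCP z of about 134.3 mm. Now I press it down.

```bash
python3 -m inch '0 0 0.5 0 0 0;0 0 0.5 0 0 0;0 0 0.5 0 0 0;0 0 0.5 0 0 0;0 0 0.5 0 0 0;0 0 0.5 0 0 0;0 0 0.5 0 0 0;0 0 0 0 0 0;0 0 0 0 0 0;0 0 0 0 0 0'
```

```text
time_s: 15.6
eef_pos: [551.1, 82.7, 130.2]
ee_rot: [0.0, 0.998, 0.058, 0.0]
force: [-3.5, 0.1, 7.3]
grip_width: -0.0
grip_force: 3.5
```

```bash
python3 -m inch '0 0 0.4 0 0 0;0 0 0.4 0 0 0;0 0 0.4 0 0 0;0 0 0.4 0 0 0;0 0 0.4 0 0 0;0 0 0 0 0 0;0 0 0 0 0 0;0 0 0 0 0 0;0 0 0 0 0 0;0 0 0 0 0 0'
```

```text
time_s: 16.43
eef_pos: [551.2, 82.7, 129.3]
ee_rot: [0.0, 0.998, 0.059, 0.001]
force: [-5.9, -0.9, 15.5]
grip_width: -0.001
grip_force: 7.6
```

It has bottomed: 5 mm of travel and the force is climbing past 8 N. One firmer push, then I rise, open the gripper and move over the waist.

```bash
python3 -m inch '0 0 0.4 0 0 0;0 0 0.4 0 0 0;0 0 0.4 0 0 0;0 0 0.4 0 0 0;0 0 0 0 0 0;0 0 0 0 0 0;0 0 0 0 0 0;0 0 0 0 0 0;0 0 0 0 0 0;0 0 0 0 0 0'
```

```text
time_s: 17.27
eef_pos: [551.2, 82.7, 129.1]
ee_rot: [0.0, 0.998, 0.059, 0.001]
force: [-12.1, -0.9, 26.0]
grip_width: 0.004
grip_force: 13.1
```

```bash
python3 -m inch '0 0 -2 0 0 0;0 0 -4 0 0 0;0 0 -10 0 0 0;0 0 -20 0 0 0;0 0 -25 0 0 0;15 0 0 0 0 0;18 0 0 0 0 0;18 0 0 0 0 0;12.5 -0.6 0 0 0 0;0 0 0 0 0 0'
```

```text
time_s: 18.1
eef_pos: [615.4, 90.9, 186.5]
ee_rot: [-0.0, 0.998, 0.058, 0.0]
force: [-0.6, 0.6, 0.6]
grip_width: -0.003
grip_force: 0.0
```

```bash
python3 -m inch '0 0 0 0 0 0;0 0 0 0 0 0;0 0 0 0 0 0;0 0 0 0 0 0;0 0 0 0 0 0;0 0 0 0 0 0;0 0 5 0 0 0;0 0 10 0 0 0;0 0 10 0 0 0;0 0 5 0 0 0' 1
python3 - <<'E'
from h import *
s=cap('scene','s7.png');w=cap('wrist','w7.png');S=ctrl.sense();print(S['eef_pos'],S['ee_rot'],S['force'])
im=np.hstack([cv2.resize(w['image'],(500,375)),cv2.resize(s['image'][185:260,330:390],(300,375),interpolation=cv2.INTER_CUBIC)])
cv2.imwrite('pics/c7.png',im[:,:,::-1])
E
```

```text
time_s: 18.93
eef_pos: [613.3, 90.8, 154.4]
ee_rot: [-0.0, 0.998, 0.058, -0.001]
force: [0.5, -0.5, 0.2]
grip_width: 1.002
grip_force: 0.0
[613.37006184  90.81341514 155.04372583] [-1.58324981e-04  9.98290638e-01  5.84262545e-02 -1.46655491e-03] [0.25313715 0.68120133 0.34069191]
```

View pics/c7.png

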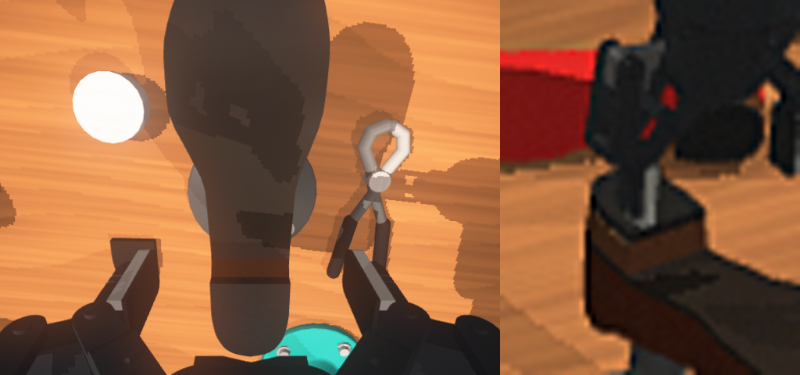

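The gap at the heel is gone, with no light line at (250,280). The open fingers at (135,270) and (370,270) straddle the shoe symmetrically. Now I descend over the waist.

```bash
python3 -m inch '0 0 8 0 0 0;0 0 8 0 0 0;0 0 8 0 0 0;0 0 8 0 0 0;0 0 8 0 0 0;0 0 8 0 0 0;0 0 6 0 0 0;0 0 4 0 0 0;0 0 2 0 0 0;0 0 0 0 0 0'
```

```text
time_s: 19.87
eef_pos: [614.0, 90.8, 96.4]
ee_rot: [-0.0, 0.998, 0.058, -0.0]
force: [0.2, 0.0, -0.2]
grip_width: 0.999
grip_force: 0.0
```

```bash
python3 -m inch '0 0 2 0 0 0;0 0 2 0 0 0;0 0 2 0 0 0;0 0 2 0 0 0;0 0 2 0 0 0;0 0 2 0 0 0;0 0 1 0 0 0;0 0 0 0 0 0;0 0 0 0 0 0;0 0 0 0 0 0'
python3 - <<'E'
from h import *
s=cap('scene','s8.png');w=cap('wrist','w8.png');S=ctrl.sense();print(S['eef_pos'],S['force'])
im=np.hstack([cv2.resize(w['image'],(400,300)),cv2.resize(s['image'][190:265,325:425],(400,300),interpolation=cv2.INTER_CUBIC)])
cv2.imwrite('pics/c8.png',im[:,:,::-1])
E
```

```text
time_s: 20.7
eef_pos: [614.1, 90.8, 83.9]
ee_rot: [0.0, 0.998, 0.058, 0.0]
force: [1.6, -0.9, -0.0]
grip_width: 1.001
grip_force: 0.0
[614.15069884  90.79760071  83.94716515] [-0.04907544 -1.21517116 -0.41698075]
```

View pics/c8.png

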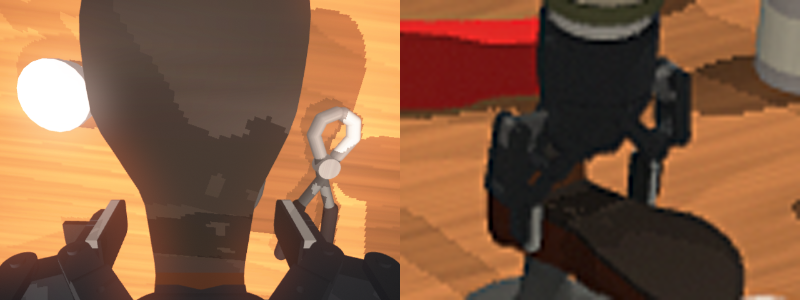

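The near finger tip at (530,245) overlaps the shoe's side wall in the waist, and both fingers stand clear of the sides with no contact force. I close now.

```bash
python3 -m inch '0 0 0 0 0 0;0 0 0 0 0 0;0 0 0 0 0 0;0 0 0 0 0 0;0 0 0 0 0 0;0 0 0 0 0 0;0 0 0 0 0 0;0 0 0 0 0 0;0 0 0 0 0 0;0 0 0 0 0 0' 0 60
```

```text
time_s: 21.63
eef_pos: [614.1, 90.9, 84.1]
ee_rot: [-0.0, 0.998, 0.058, 0.0]
force: [-1.4, 1.6, 5.3]
grip_width: 0.605
grip_force: 63.9
```

The opening is 0.605, about 51 mm against the 53 mm waist, with 64 N of grip. I lift slowly.

```bash
python3 -m inch '0 0 -1 0 0 0;0 0 -1 0 0 0;0 0 -1 0 0 0;0 0 -2 0 0 0;0 0 -2 0 0 0;0 0 -3 0 0 0;0 0 -3 0 0 0;0 0 -3 0 0 0;0 0 -2 0 0 0;0 0 0 0 0 0'
```

```text
time_s: 22.47
eef_pos: [614.4, 90.8, 102.5]
ee_rot: [0.0, 0.998, 0.058, 0.001]
force: [0.9, 0.1, -3.5]
grip_width: 0.608
grip_force: 63.1
```

```bash
python3 -m inch '0 0 -3 0 0 0;0 0 -5 0 0 0;0 0 -5 0 0 0;0 0 -5 0 0 0;0 0 -5 0 0 0;0 0 -5 0 0 0;0 0 -5 0 0 0;0 0 -5 0 0 0;0 0 -5 0 0 0;0 0 -5 0 0 0'
```

```text
time_s: 23.3
eef_pos: [614.1, 90.8, 150.3]
ee_rot: [0.0, 0.998, 0.058, 0.0]
force: [1.1, 0.3, -2.9]
grip_width: 0.605
grip_force: 63.2
```

```bash
python3 -m inch '0 0 -6 0 0 0;0 0 -6 0 0 0;0 0 -6 0 0 0;0 0 -6 0 0 0;0 0 -6 0 0 0;0 0 -6 0 0 0;0 0 -6 0 0 0;0 0 -5 0 0 0;0 0 -3 0 0 0;0 0 -2 0 0 0'
```

```text
time_s: 24.13
eef_pos: [614.2, 90.8, 202.3]
ee_rot: [0.0, 0.998, 0.058, 0.0]
force: [-0.2, 0.2, -3.9]
grip_width: 0.606
grip_force: 63.2
```

```bash
python3 -m inch '0 0 0 0 0 0;0 0 0 0 0 0;0 0 0 0 0 0;0 0 0 0 0 0;0 0 0 0 0 0;0 0 0 0 0 0;0 0 0 0 0 0;0 0 0 0 0 0;0 0 0 0 0 0;0 0 0 0 0 0'
python3 - <<'E'
from h import *
s=cap('scene','s9.png');S=ctrl.sense();print(S['eef_pos'],S['force'],S['wrist_torque'],S['time_s'])
im=cv2.resize(s['image'][160:310,300:450],(600,600),interpolation=cv2.INTER_CUBIC)
cv2.imwrite('pics/c9.png',im[:,:,::-1])
E
```

```text
time_s: 24.97
eef_pos: [614.1, 90.8, 201.8]
ee_rot: [-0.0, 0.998, 0.058, -0.0]
force: [-0.5, 0.4, -3.1]
grip_width: 0.612
grip_force: 63.2
[614.07919565  90.79881545 201.81577485] [ 0.61113299  0.56538052 -3.32925325] [-0.08396325  0.02519878  0.00383988] 25.0167
```

View pics/c9.png

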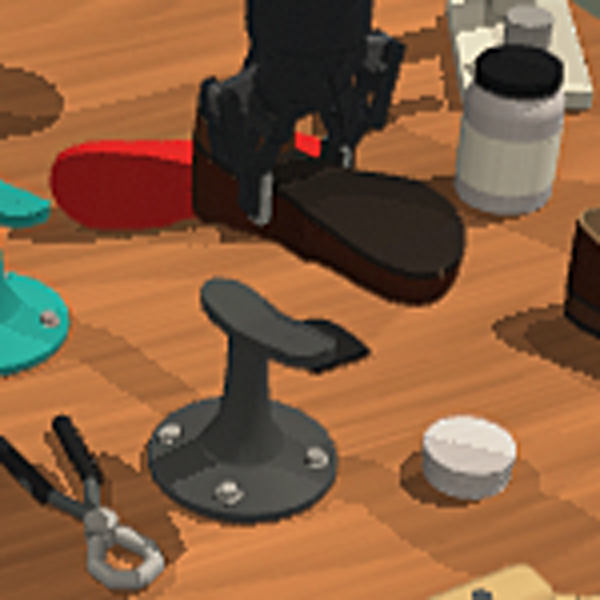

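The shoe hangs clear above the iron: lower edge at (300,245), iron top at (240,290), bystanders untouched. A quick numeric check on how level it is.

```bash
python3 - <<'E'
from h import *
s=dict(np.load('pics/s9.npz')); y=.118; R=np.array([[np.cos(y),-np.sin(y),0],[np.sin(y),np.cos(y),0],[0,0,1]])
for th in(-.1,0,.1):
    T=np.array([[np.cos(th),0,-np.sin(th)],[0,1,0],[np.sin(th),0,np.cos(th)]])
    P=np.array([[-60,0,-56],[105,-38,30],[105,38,30],[180,0,25],[-58,0,30]])
    c=np.array([37,0,0]); q=(T@(P-c).T).T+c
    p=proj(s,(R@q.T).T+[577.3,86.4,247.8]); print(th,((p-[300,160])*4).round(0).tolist())
E
```

```text
-0.1 [[199.0, 175.0], [314.0, 221.0], [415.0, 187.0], [443.0, 281.0], [213.0, 70.0]]
0 [[203.0, 191.0], [312.0, 209.0], [413.0, 175.0], [444.0, 258.0], [209.0, 80.0]]
0.1 [[207.0, 207.0], [309.0, 197.0], [411.0, 163.0], [443.0, 235.0], [207.0, 92.0]]
```

```bash
python3 - <<'E'
from h import *
s=dict(np.load('pics/s9.npz'))['image'].astype(int);a=dict(np.load('pics/scene.npz'));i0=a['image'].astype(int)
def toe(im,v0,v1,u0,u1):
    m=((im[:,:,0]<100)&(im[:,:,0]<im.sum(2)*.62)).astype(np.uint8); q=np.zeros_like(m);q[v0:v1,u0:u1]=m[v0:v1,u0:u1]
    n,l,st,c=cv2.connectedComponentsWithStats(q); k=1+np.argmax(st[1:,4]); ys,xs=np.nonzero(l==k)
    return 'maxu',xs.max(),'v@',ys[xs==xs.max()].mean(),'maxv',ys.max(),'u@',xs[ys==ys.max()].mean(),'minu',xs.min()
print(toe(i0,240,300,380,415)); print(toe(s,195,240,385,425))
y=.118;R=np.array([[np.cos(y),-np.sin(y),0],[np.sin(y),np.cos(y),0],[0,0,1]])
for n,P in(('toe',[175,10,5]),('heel',[-60,0,-50])):
    X=R@np.array(P,float)+[577.3,86.4,130]; print(n,proj(a,[X,X+[0,0,117.8]]))
    m=np.array([])
def edge(im,us):  # first dark-brown -> wood transition going down, at heel-back
    return [(u,[v for v in range(190,300) if abs(im[v+1,u]-im[v,u]).sum()>60]) for u in us]
print(edge(i0,[350,352]));print(edge(s,[351,353,355]))
E
```

```text
('maxu', np.int64(414), 'v@', np.float64(285.0), 'maxv', np.int64(285), 'u@', np.float64(410.57142857142856), 'minu', np.int64(380))
('maxu', np.int64(424), 'v@', np.float64(214.0), 'maxv', np.int64(236), 'u@', np.float64(404.0), 'minu', np.int64(385))
toe [[406.80514249 269.13230794]
 [411.99980963 229.51917721]]
heel [[349.29913996 241.10028437]
 [350.79083888 205.84821018]]
[(350, [194, 200, 213, 216, 217, 218, 227, 229, 250, 251, 259, 267, 288]), (352, [194, 200, 213, 217, 230, 231, 250, 251, 258, 259, 289])]
[(351, [215, 216, 229, 230, 234, 235, 237, 238, 258, 259, 266, 276, 286, 289, 290]), (353, [215, 216, 228, 229, 236, 237, 240, 241, 258, 259, 263, 276, 283, 284, 287, 289, 290]), (355, [215, 220, 228, 229, 238, 239, 241, 242, 258, 280, 282, 284, 287, 290, 291])]
```

The heel edge rose 35 px and the toe about 39 px. A level lift predicts 35.3 and 39.6, so the shoe is level. Handing in.

```bash
python3 -c "
from rig import ctrl
print(ctrl.finish_job())"
```

```text
the job is handed in; nothing more can be done
None
```

I pressed the top-piece home (5 mm of travel, then a firm stop at 26 N), lifted the shoe straight up 118 mm, and handed the job in with the gripper holding it level above the iron; no verdict came back.

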